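Load the freshly glued speaker with the weighted cup

TASK

The dust cap of the loudspeaker has just been glued, and a cup stands on it to press it down. One of the three loose look-alike cups has a lead weight sealed in its foot: find it by its weight and nest it gently, upright and fully down, into the cup on the speaker, so that the glue sets under load. Leave the two plain cups standing upright on the bench and do not disturb the other things.

Things in the scene. Friction and masses are not known exactly. Their poses are not given: they have to be found in the camera images.
- cup_a: One of three look-alike cups: aluminium bowl (66 mm outside diameter, wall 3 mm) on a closed orange foot (52 mm diameter, bevelled). Foot from 0 to 36 mm, bowl 36 to 80 mm (rim), inner floor at 46 mm. Origin: centre of the underside, z up. Stands on the bench. A plain cup weighs 0.15 to 0.21 kg, the weighted one 0.48 to 0.65 kg; which one it is changes from run to run.
- cup_b: One of three look-alike cups: aluminium bowl (66 mm outside diameter, wall 3 mm) on a closed orange foot (52 mm diameter, bevelled). Foot from 0 to 36 mm, bowl 36 to 80 mm (rim), inner floor at 46 mm. Origin: centre of the underside, z up. Stands on the bench. A plain cup weighs 0.15 to 0.21 kg, the weighted one 0.48 to 0.65 kg; which one it is changes from run to run.
- cup_c: One of three look-alike cups: aluminium bowl (66 mm outside diameter, wall 3 mm) on a closed orange foot (52 mm diameter, bevelled). Foot from 0 to 36 mm, bowl 36 to 80 mm (rim), inner floor at 46 mm. Origin: centre of the underside, z up. Stands on the bench. A plain cup weighs 0.15 to 0.21 kg, the weighted one 0.48 to 0.65 kg; which one it is changes from run to run.
- speaker: Loudspeaker face up, fixed to the bench: black cone, rubber rim 144 mm in diameter, its top 44 mm above the bench. On its middle is fixed a fourth cup of the same shape (underside 26 mm, rim 106 mm above the bench; bowl 60 mm inside diameter, 34 mm deep). Origin: centre of the speaker's underside, z up; the cup is on this axis.
- press_seat (a point): Centre of the inner floor of the cup on the speaker, 72 mm above the bench: a nested cup's underside rests here (its foot has about 3 mm room all round).
- tin: bystander: shallow dark steel tin, 74 mm diameter, 22 mm tall, open; origin: centre of the underside; loose.
- screwdriver: bystander: screwdriver with a red handle, 190 mm long, lying along its x axis; origin: underside; loose.
- glue: bystander: white glue bottle with a red cap, 40 mm diameter, 110 mm tall; origin: centre of the underside; loose.
- reel: bystander: blue solder reel, 60 mm diameter, 44 mm tall; origin: centre of the underside; loose.
- meter: bystander: yellow multimeter lying flat, 150 x 78 x 36 mm (long side along its x axis); origin: centre of the underside; loose.
There are look-alikes about, which are no part of the job. Leave any red look-alike of the speaker alone.

How it is judged:
At the end, for the whole second after the job is handed in: The weighted cup is nested in the cup on the speaker: within 4 mm of its inner floor and 6 mm of its centre, upright within 0.08 rad, at rest, bearing on it with over 3.4 N. The two plain cups stand upright (within 0.1 rad) on the bench (underside below 12 mm), at rest (((horizontal distance between cup_a and press_seat below 0.006 m and z of cup_a in the frame of press_seat between -0.004 and 0.004 m and angle between cup_a's own z axis and vertical below 0.08 rad and contact force between cup_a and speaker above 3.4 N and linear speed of each of cup_a, cup_b, cup_c below 0.02 m/s and height (world z) of cup_b between -0.005 and 0.012 m and angle between each of cup_b, cup_c's own z axis and vertical below 0.1 rad and height (world z) of cup_c between -0.005 and 0.012 m) or (horizontal distance between cup_b and press_seat below 0.006 m and z of cup_b in the frame of press_seat between -0.004 and 0.004 m and angle between cup_b's own z axis and vertical below 0.08 rad and contact force between cup_b and speaker above 3.4 N and linear speed of each of cup_b, cup_a, cup_c below 0.02 m/s and height (world z) of cup_a between -0.005 and 0.012 m and angle between each of cup_a, cup_c's own z axis and vertical below 0.1 rad and height (world z) of cup_c between -0.005 and 0.012 m) or (horizontal distance between cup_c and press_seat below 0.006 m and z of cup_c in the frame of press_seat between -0.004 and 0.004 m and angle between cup_c's own z axis and vertical below 0.08 rad and contact force between cup_c and speaker above 3.4 N and linear speed of each of cup_c, cup_a, cup_b below 0.02 m/s and height (world z) of cup_a between -0.005 and 0.012 m and angle between each of cup_a, cup_b's own z axis and vertical below 0.1 rad and height (world z) of cup_b between -0.005 and 0.012 m))); the robot touches nothing.
It fails at once if the glued speaker or the cup on it is pressed or struck with more than 40 N (contact force between anything else and speaker above 40 N).
It fails at once if a cup is dropped or rammed into the cup on the speaker (faster than 0.5 m/s within 25 mm of its seat) ((distance between cup_a and press_seat below 0.025 m and linear speed of cup_a above 0.5 m/s) or (distance between cup_b and press_seat below 0.025 m and linear speed of cup_b above 0.5 m/s) or (distance between cup_c and press_seat below 0.025 m and linear speed of cup_c above 0.5 m/s)).
It fails at once if the tin, screwdriver, glue bottle, reel or multimeter is moved more than 30 mm (distance of any of tin, screwdriver, glue, reel, meter from where it was at the start of the episode above 0.03 m).
It also fails if it takes over 67 s, if anything falls off the work surface, if the arm or the gripper's body presses on something with over 40 N, if the wrist force passes 120 N, or if a joint passes its speed limit or range.

ROBOT

A 6-joint arm with a two-finger parallel gripper is mounted at the origin on the work surface. World frame = base frame: x ahead of the robot, y to its left, z up, the work surface at z = 0. Lengths are in m, angles in rad, forces in N, time in s.
With the tool pointing down it reaches from about 0.35 to 0.975 m from the base axis. Payload 4.9 kg.
Tool frame: the origin (TCP) lies midway between the tips of the shut fingers; the grasp point (between the pads) lies 19 mm behind it (ctrl.hold_point_z is the distance from the TCP to the grasp point, in m); z points along the fingers, y is the line along which they close (so a half turn about z gives the same grasp; the last joint's range is limited). The gripper opens to 85 mm and grips with 20 to 120 N. Pads are 22 mm wide; open, the fingers measure 114 mm over their backs; the gripper's body (76 mm by 85 mm) begins 54 mm behind the grasp point. The pads swing forward as they close: fully open they stand 13 mm farther back than shut.
Start: joints at [-1.375, 0.053, 1.613, -0, 1.476, -0.119], TCP at [0.194, -0.594, 0.231] pointing down, gripper open.
Joint ranges: [-3.01, 3.01], [-1.01, 2.22], [0.06, 2.58], [-1.02, 4.17], [0.09, 2.62], [-3.14, 3.14]. Speed limits (rad/s): [2.57, 2.57, 3.14, 3.14, 3.14, 3.14].

INTERFACE

Orientations are given as a rotation vector (axis times angle).
In Python, from station import status, viewer, finish_job, ctrl gives the robot as it stands.
- The arm moves only by the shell command python3 -m jog 'ROWS' [FORCE]. ROWS is JSON, a list of rows, each a list of 7 numbers: the turn, a rotation vector about the tool's x, y, z each as a share of 5 degrees, from -1 to 1, then the shift along the tool's x, y, z each as a share of 30 mm, from -1 to 1, then the opening, from -1 (shut) to 1 (fully open). A call has 1 to 5 rows; each row shifts and turns the commanded pose from where the row before left it, along the tool's axes as they then stand; what a row does not reach is not made up. A row lasts 1/8 s, in which the tool goes at most 62.5 mm and 10.7 degrees, less where a joint would pass 70% of its speed; a pose out of reach is approached as far as the arm can. A call with a number of a shift or a turn outside -1 to 1 is refused whole. A call with a gripper value outside its range is refused whole. The fingers move at their own pace and stop on an object; FORCE is the grip in N (left out, the last holds). Time passes only in rows, so rows that do not move let the fingers close. It gives the time, the measured TCP pose, the force, the opening and the grip force at its end, in the units of the state.
- status.get_obs(): the state, without advancing time (a new reading comes with each control period).
- viewer.get_image(name): name is "scene" or "top"; returns a dict with "img" (384x512x3 uint8, red, green, blue), "fovy" (degrees; the focal length in pixels is half the picture's height over the tangent of half this angle, whatever the lens; pixels are square), "cx", "cy" (the principal point, pixels), "rvec" (rotation vector, rad) and "tvec" (3), from world to camera coordinates, as OpenCV has them. Camera axes: x right, y down, z forward; pixel columns grow to the right and rows downward; lengths in m; the calibration is good to about 2 mm. A picture is of the moment at which its call begins. There is no depth.
- finish_job(): hands the job in; it is judged then, once.
The state is a dict: "t": time; "q": joint angles; "dq": joint speeds; "effort": joint torques, N m; "tool_pos": TCP position; "tool_rot": TCP orientation; "contact_force": force on the tool from outside, world axes, zero at the start; "wrist_torque": the same for the moment, N m; "opening": finger opening in m; "grip_force": force on a finger pad.
Only numpy, scipy, OpenCV 4.12 (cv2) and the standard library are available. Lean on these libraries where they do the work, as an engineer would, in place of code of your own. Each camera call takes 0.05 s, during which the arm holds its last target. There are 200 camera calls.

## Working session

There is one attempt and no reset: what is moved stays moved. The work goes in short steps, Python scripts to look and compute and a shell command to move; the robot and the scene stay as the last step left them, time stands still between calls to the robot, and variables do not carry over. Pictures are saved under pics/ and viewed, at most 10 in all, crops included, and the job is handed in when it is done.

```bash
mkdir -p pics; ls; cat > h.py <<'E'
import numpy as np, cv2
from station import status, viewer, ctrl
def cam(n):
    d=viewer.get_image(n); h=d["img"].shape[0]
    f=h/2/np.tan(np.radians(d["fovy"])/2)
    K=np.array([[f,0,d["cx"]],[0,f,d["cy"]],[0,0,1]]); R=cv2.Rodrigues(np.array(d["rvec"],float))[0]
    return d["img"],K,R,np.array(d["tvec"],float)
def atz(c,u,v,z):
    _,K,R,t=c; o=-R.T@t; r=R.T@np.linalg.inv(K)@[u,v,1]; return o+r*(z-o[2])/r[2]
def tri(c1,p1,c2,p2):
    P=[c[1]@np.c_[c[2],c[3]] for c in (c1,c2)]
    X=cv2.triangulatePoints(P[0],P[1],np.array(p1,float).reshape(2,1),np.array(p2,float).reshape(2,1)); return (X[:3]/X[3]).ravel()
def proj(c,p):
    x=c[1]@(c[2]@np.array(p)+c[3]); return x[:2]/x[2]
E
python3 - <<'E'
from h import *
a=cam("scene");b=cam("top")
import pickle;pickle.dump((a,b),open("c.pkl","wb"))
for c,n in((a,"s"),(b,"t")):
    cv2.imwrite(f"pics/{n}.png",cv2.resize(c[0][:,:,::-1],(800,600),interpolation=cv2.INTER_CUBIC)); print(c[1],-c[2].T@c[3],c[2])
print(status.get_obs())
E
```

```text
pics
[[438.48925881   0.         256.75880058]
 [  0.         438.48925881 193.53146922]
 [  0.           0.           1.        ]] [1.14384935 0.40419693 0.85772201] [[-0.53915291  0.84210843  0.01294328]
 [ 0.59413116  0.39119018 -0.70283598]
 [-0.59692739 -0.37124606 -0.71123418]]
[[471.68424851   0.         258.90173472]
 [  0.         471.68424851 186.66884341]
 [  0.           0.           1.        ]] [ 0.23599412 -0.02293094  1.55137197] [[ 0.02248    -0.99972242 -0.0070515 ]
 [-0.98569383 -0.02098497 -0.16723428]
 [ 0.16703989  0.01071005 -0.98589197]]
{'t': 0.1, 'q': array([-1.37498001e+00,  5.32860507e-02,  1.61416131e+00, -1.88297868e-05,
        1.47597795e+00, -1.19020157e-01]), 'dq': array([ 0.00096307, -0.00251507, -0.00427597, -0.00123441,  0.00017199,
       -0.00072142]), 'effort': array([ 8.24634826e-04, -3.94901955e+01, -3.71361887e+01, -6.16735019e-05,
        3.96898395e-03,  1.54963027e-05]), 'tool_pos': array([ 0.19341181, -0.59373172,  0.23018616]), 'tool_rot': array([-3.10093945e+00, -4.92219802e-01,  1.39850017e-04]), 'contact_force': array([ 0.59411761, -0.39451951,  0.06835654]), 'wrist_torque': array([0.03359684, 0.01021425, 0.02926393]), 'grip_force': 0.0, 'opening': 0.08499975479437738}
```

View pics/s.png

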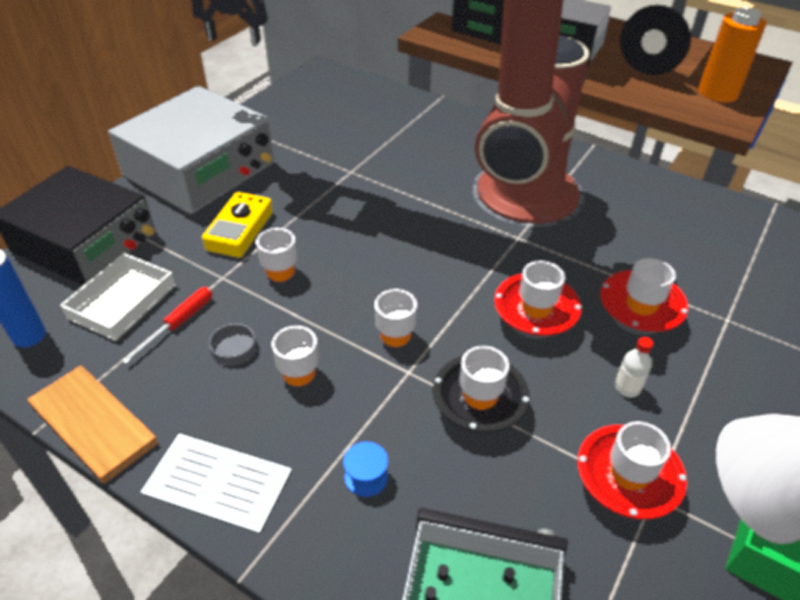

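View pics/t.png

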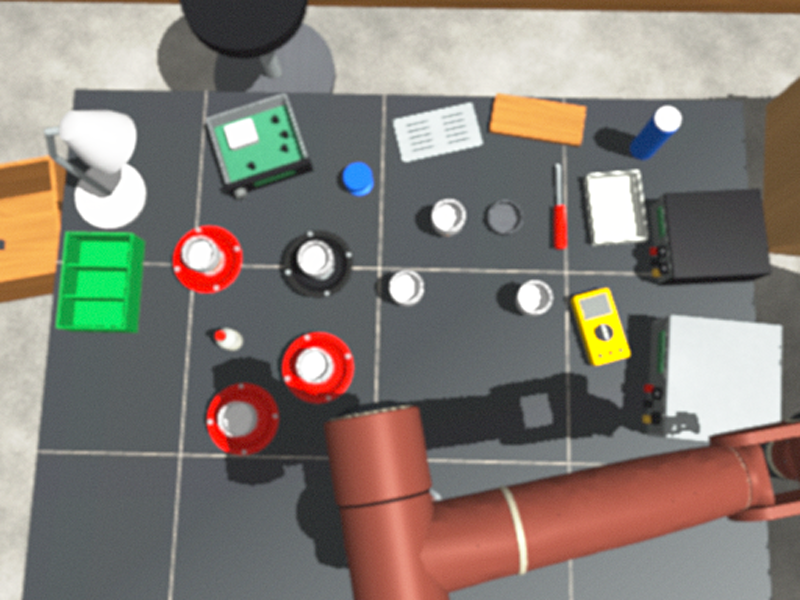

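The scene view (800×600) shows the loose cups at (396,316), (296,355) and (277,253), and in the top view they are at (407,287), (448,216) and (534,296). The black speaker with its cup is at (484,380) in scene and (316,260) in top. Three things could be mistaken for it, all red speakers with cups: (540,295), (648,290) and (635,460). I choose the black one. Next is a close crop to check it and measure.

```bash
python3 - <<'E'
from h import *
import pickle
a,b=pickle.load(open("c.pkl","rb"))
s=1.5625
S=[(396,312),(296,352),(277,250),(484,372)];T=[(407,287),(448,216),(534,296),(316,260)]
rows=[]
for c,P in((a,S),(b,T)):
    r=[]
    for u,v in P:
        x,y=int(u/s)-20,int(v/s)-20; print(x,y,end=" | ")
        t=cv2.resize(c[0][y:y+40,x:x+40,::-1],(200,200),interpolation=cv2.INTER_CUBIC)
        for k in range(0,200,50): t[k,::4]=(0,255,0); t[::4,k]=(0,255,0)
        r.append(t)
    rows.append(np.hstack(r))
cv2.imwrite("pics/m.png",np.vstack(rows))
E
```

```text
233 179 | 169 205 | 157 140 | 289 218 | 240 163 | 266 118 | 321 169 | 182 146 |
```

View pics/m.png

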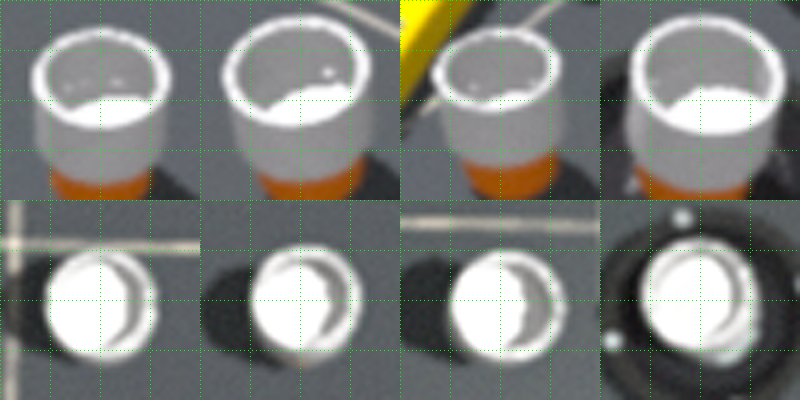

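```bash
python3 - <<'E'
from h import *
import pickle
from scipy.optimize import least_squares
a,b=pickle.load(open("c.pkl","rb"))
oS=[(233,179),(169,205),(157,140),(289,218)];oT=[(240,163),(266,118),(321,169),(182,146)]
# edges l,r,top (bottom) of rim ellipse in crop pixels
ES=[(31,170,27,128),(22,171,15,126),(32,160,26,108),(31,184,15,135)]
ET=[(45,157,48),(52,162,44),(51,164,50),(41,152,38)]
th=np.linspace(0,2*np.pi,180)
def ring(p): return np.c_[p[0]+.033*np.cos(th),p[1]+.033*np.sin(th),0*th+p[2]]
def ed(c,p,o):
    q=(np.array([proj(c,x) for x in ring(p)])-o+.4)*5
    return q[:,0].min(),q[:,0].max(),q[:,1].min(),q[:,1].max()
rows=[[],[]]
for i in range(4):
    f=lambda p: np.r_[np.subtract(ed(a,p,oS[i]),ES[i]),np.subtract(ed(b,p,oT[i])[:3],ET[i])]
    u=np.array([oS[i],oT[i]])+20
    r=least_squares(f,atz(a,*u[0],.08),x_scale=.01,diff_step=1e-3); print(i,r.x.round(4),r.fun.round(1),"R",np.hypot(*r.x[:2]).round(3))
    z=[.08,.08,.08,.106][i]; r2=least_squares(lambda p:f([*p,z]),r.x[:2],diff_step=1e-3);print("   fixed z",r2.x.round(4),r2.fun.round(1))
    for k,(c,o) in enumerate(((a,oS[i]),(b,oT[i]))):
        x,y=o;t=cv2.resize(c[0][y:y+40,x:x+40,::-1],(200,200),interpolation=cv2.INTER_CUBIC)
        q=(np.array([proj(c,m) for m in ring([*r2.x,z])])-o+.4)*5
        cv2.polylines(t,[q.astype(np.int32)],True,(0,0,255),1);rows[k].append(t)
cv2.imwrite("pics/m2.png",np.vstack([np.hstack(r) for r in rows]))
# bystanders near the path, on bench
s=1.5625
for n,(u,v),z in (("glue",(228,338),.09),("reel",(357,180),.044),("tin",(504,217),.022),("meter",(600,326),.036),("screw",(560,225),.02),("red near",(316,366),.1)):
    print(n,atz(b,u/s,v/s,z).round(3))
E
```

```text
0 [ 0.4988 -0.0091  0.0812] [ 2.7 -3.6  3.1 -3.4  3.2 -4.5 -0.1] R 0.499
   fixed z [ 0.4983 -0.0094] [ 2.9 -3.6  4.  -2.6  3.8 -4.1  1.2]
1 [ 0.6506 -0.0926  0.0811] [ 2.5 -5.1  2.4 -3.1  2.  -5.4  1.3] R 0.657
   fixed z [ 0.6502 -0.093 ] [ 2.7 -5.1  3.2 -2.5  2.5 -5.   2.3]
2 [ 0.4833 -0.269   0.0826] [ 2.5 -3.2  1.7 -2.1  3.6 -4.5  0.1] R 0.553
   fixed z [ 0.4823 -0.2701] [ 2.9 -3.1  3.8 -0.1  4.7 -3.6  2.3]
3 [0.5508 0.1764 0.1073] [ 1.8 -2.   2.3 -2.5  2.6 -3.2 -0.3] R 0.578
   fixed z [0.5502 0.1762] [ 1.9 -2.1  3.1 -1.8  3.1 -2.8  1.1]
glue [0.382 0.343 0.09 ]
reel [0.73  0.1   0.044]
tin [ 0.662 -0.215  0.022]
meter [ 0.429 -0.412  0.036]
screw [ 0.647 -0.335  0.02 ]
red near [0.33  0.163 0.1  ]
```

View pics/m2.png

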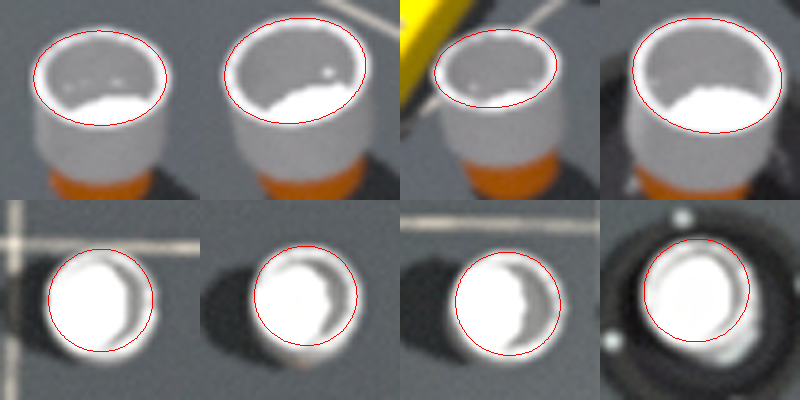

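Fitted rim heights come out at 81, 81, 83 and 107 mm against the stated 80, 80, 80 and 106, so the positions hold up. I'll start with the nearest cup, at (0.482,-0.270).

```bash
cat > go.py <<'E'
import sys
from h import *
s=status.get_obs(); R=cv2.Rodrigues(s["tool_rot"])[0]; d=R.T@(np.array(eval(sys.argv[1]))-s["tool_pos"])
print("t",round(s["t"],2),"pos",s["tool_pos"].round(4),"x",R[:,0].round(3),"z",R[:,2].round(3),"units",(d/.03).round(2),"F",s["contact_force"].round(2),"open",round(s["opening"],4),"grip",round(s["grip_force"],1), "hold",ctrl.hold_point_z)
E
python3 go.py '[.4823,-.2701,.15]'
```

```text
t 0.1 pos [ 0.1934 -0.5937  0.2302] x [0.951 0.31  0.   ] z [-0.     0.002 -1.   ] units [12.5  -7.27  2.69] F [ 0.59 -0.39  0.07] open 0.085 grip 0.0 hold 0.0187
```

```bash
python3 -m jog '[[0,0,0,0.9,-0.52,0,1],[0,0,0,0.9,-0.52,0,1],[0,0,0,0.9,-0.52,0,1],[0,0,0,0.9,-0.52,0,1],[0,0,0,0.9,-0.52,0,1]]' 30
python3 -m jog '[[0,0,0,0.9,-0.52,0,1],[0,0,0,0.9,-0.52,0,1],[0,0,0,0.9,-0.52,0,1],[0,0,0,0.9,-0.52,0,1],[0,0,0,0.9,-0.52,0,1]]'
python3 -m jog '[[0,0,0,0.9,-0.52,0.7,1],[0,0,0,0.9,-0.52,0.7,1],[0,0,0,0.9,-0.52,0.7,1],[0,0,0,0.8,-0.51,0.5,1],[0,0,0,0,0,0,1]]'
python3 go.py '[.4823,-.2701,.042]'
```

```text
t: 0.72
tool_pos: [0.2982, -0.4772, 0.2307]
tool_rot: [-3.102, -0.492, 0.0]
contact_force: [-0.0, 0.3, 0.4]
opening: 0.0853
grip_force: 0.0
t: 1.35
tool_pos: [0.4023, -0.3613, 0.2307]
tool_rot: [-3.102, -0.492, 0.001]
contact_force: [0.4, 0.8, 0.0]
opening: 0.0855
grip_force: 0.0
t: 1.98
tool_pos: [0.4821, -0.2687, 0.151]
tool_rot: [-3.099, -0.496, 0.005]
contact_force: [0.3, -0.2, 0.4]
opening: 0.0852
grip_force: 0.0
t 1.98 pos [ 0.4821 -0.2687  0.151 ] x [ 0.95   0.312 -0.002] z [-0.003  0.003 -1.   ] units [-0.    0.06  3.63] F [ 0.27 -0.21  0.43] open 0.0852 grip 0.0 hold 0.0187
```

```bash
python3 -m jog '[[0,0,0,0,0.05,0.9,1],[0,0,0,0,0,0.9,1],[0,0,0,0,0,0.9,1],[0,0,0,0,0,0.9,1],[0,0,0,0,0,0,1]]'
python3 -m jog '[[0,0,0,0,0,0,-1],[0,0,0,0,0,0,-1],[0,0,0,0,0,0,-1],[0,0,0,0,0,0,-1],[0,0,0,0,0,0,-1]]' 30
python3 go.py '[.4823,-.2701,.042]'
python3 -m jog '[[0,0,0,0,0,-0.4,-1],[0,0,0,0,0,-0.6,-1],[0,0,0,0,0,0,-1],[0,0,0,0,0,0,-1],[0,0,0,0,0,0,-1]]'
for i in 1 ; do python3 go.py '[.4823,-.2701,.042]'; done
```

```text
t: 2.6
tool_pos: [0.4811, -0.2718, 0.0433]
tool_rot: [-3.1, -0.491, 0.006]
contact_force: [-0.3, -0.3, 0.6]
opening: 0.0854
grip_force: 0.0
t: 3.22
tool_pos: [0.4842, -0.2731, 0.0472]
tool_rot: [3.1, 0.492, 0.003]
contact_force: [-1.1, 0.8, 5.9]
opening: 0.0662
grip_force: 34.0
t 3.23 pos [ 0.4842 -0.2731  0.0472] x [0.951 0.31  0.002] z [ 0.003 -0.002 -1.   ] units [-0.03 -0.12  0.17] F [-1.09  0.83  5.85] open 0.0662 grip 34.0 hold 0.0187
t: 3.85
tool_pos: [0.4825, -0.2718, 0.0746]
tool_rot: [-3.102, -0.492, 0.002]
contact_force: [-0.8, 0.4, -2.1]
opening: 0.0661
grip_force: 34.2
t 3.85 pos [ 0.4825 -0.2718  0.0746] x [ 0.951  0.31  -0.001] z [-0.001  0.001 -1.   ] units [ 0.01 -0.06  1.09] F [-0.81  0.35 -2.07] open 0.0661 grip 34.2 hold 0.0187
```

Reading −2.1 N, so this one is plain. I'll set it back and take the next one at (0.498,-0.009).

```bash
python3 -m jog '[[0,0,0,0,0,0.4,-1],[0,0,0,0,0,0.3,-1],[0,0,0,0,0,0.2,-1],[0,0,0,0,0,0.05,-1],[0,0,0,0,0,0,-1]]'
python3 -m jog '[[0,0,0,0,0,0,1],[0,0,0,0,0,0,1],[0,0,0,0,0,0,1],[0,0,0,0,0,-0.3,1],[0,0,0,0,0,-0.8,1]]'
python3 -m jog '[[0,0,0,0,0,-1,1],[0,0,0,0,0,-1,1],[0,0,0,0,0,-1,1],[0,0,0,0,0,0,1],[0,0,0,0,0,0,1]]'
python3 go.py '[.4983,-.0094,.15]'
```

```text
t: 4.47
tool_pos: [0.4831, -0.2719, 0.0474]
tool_rot: [-3.101, -0.492, 0.001]
contact_force: [-2.5, 3.4, 5.3]
opening: 0.0667
grip_force: 34.9
t: 5.1
tool_pos: [0.4821, -0.2716, 0.0792]
tool_rot: [-3.101, -0.492, 0.003]
contact_force: [0.3, 0.7, -0.2]
opening: 0.0852
grip_force: 0.0
t: 5.72
tool_pos: [0.4827, -0.2719, 0.1691]
tool_rot: [-3.102, -0.492, 0.001]
contact_force: [0.5, 0.2, -0.1]
opening: 0.0852
grip_force: 0.0
t 5.72 pos [ 0.4827 -0.2719  0.1691] x [ 0.951  0.31  -0.   ] z [-0.001  0.001 -1.   ] units [ 3.21 -8.16  0.64] F [ 0.51  0.16 -0.1 ] open 0.0852 grip 0.0 hold 0.0187
```

```bash
python3 -m jog '[[0,0,0,0.35,-0.9,0,1],[0,0,0,0.35,-0.9,0,1],[0,0,0,0.35,-0.9,0,1],[0,0,0,0.35,-0.9,0,1],[0,0,0,0.35,-0.9,0,1]]'
python3 -m jog '[[0,0,0,0.36,-0.9,0,1],[0,0,0,0.36,-0.9,0,1],[0,0,0,0.36,-0.9,0,1],[0,0,0,0.38,-0.96,0.3,1],[0,0,0,0,0,0.3,1]]'
python3 -m jog '[[0,0,0,0,0,0,1],[0,0,0,0,0,0,1]]'
python3 go.py '[.4983,-.0094,.042]'
```

```text
t: 6.35
tool_pos: [0.4901, -0.1262, 0.1677]
tool_rot: [-3.101, -0.492, 0.005]
contact_force: [0.8, -0.4, -0.2]
opening: 0.0853
grip_force: 0.0
t: 6.98
tool_pos: [0.4977, -0.0081, 0.1497]
tool_rot: [-3.101, -0.497, 0.004]
contact_force: [-0.5, -0.7, -0.5]
opening: 0.0849
grip_force: 0.0
t: 7.22
tool_pos: [0.4986, -0.0104, 0.1514]
tool_rot: [-3.103, -0.491, 0.001]
contact_force: [-0.8, 0.0, 0.6]
opening: 0.0856
grip_force: 0.0
t 7.22 pos [ 0.4986 -0.0104  0.1514] x [ 0.951  0.309 -0.001] z [-0.001 -0.    -1.   ] units [ 0.   -0.03  3.65] F [-0.85  0.02  0.61] open 0.0856 grip 0.0 hold 0.0187
```

```bash
python3 -m jog '[[0,0,0,0,-0.03,0.9,1],[0,0,0,0,0,0.9,1],[0,0,0,0,0,0.9,1],[0,0,0,0,0,0.8,1],[0,0,0,0,0,0,1]]'
python3 -m jog '[[0,0,0,0,0,0,-1],[0,0,0,0,0,0,-1],[0,0,0,0,0,0,-1],[0,0,0,0,0,0,-1],[0,0,0,0,0,0,-1]]' 30
python3 -m jog '[[0,0,0,0,0,-0.4,-1],[0,0,0,0,0,-0.6,-1],[0,0,0,0,0,0,-1],[0,0,0,0,0,0,-1],[0,0,0,0,0,0,-1]]'
python3 go.py '[.4983,-.0094,.042]'
```

```text
t: 7.85
tool_pos: [0.4969, -0.0093, 0.0451]
tool_rot: [-3.102, -0.49, 0.006]
contact_force: [-0.0, -0.6, -0.5]
opening: 0.0848
grip_force: 0.0
t: 8.48
tool_pos: [0.4997, -0.0091, 0.0486]
tool_rot: [3.101, 0.492, 0.004]
contact_force: [-1.5, 0.6, 5.4]
opening: 0.0654
grip_force: 35.0
t: 9.1
tool_pos: [0.4978, -0.0087, 0.076]
tool_rot: [-3.102, -0.492, 0.002]
contact_force: [-0.4, -0.0, -5.4]
opening: 0.0651
grip_force: 35.8
t 9.1 pos [ 0.4978 -0.0087  0.076 ] x [ 0.951  0.31  -0.001] z [-0.002  0.    -1.   ] units [0.01 0.03 1.13] F [-0.41 -0.02 -5.36] open 0.0651 grip 35.8 hold 0.0187
```

5.4 N, so this is the weighted cup (about 0.55 kg). I'll lift it and carry it over the black speaker.

```bash
python3 -m jog '[[0,0,0,0,0,-0.7,-1],[0,0,0,0,0,-0.9,-1],[0,0,0,0,0,-0.9,-1],[0,0,0,0,0,-0.9,-1],[0,0,0,0,0,-0.5,-1]]' 40
python3 -m jog '[[0,0,0,0,0,0,-1]]'
python3 go.py '[.5502,.1762,.19]'
```

```text
t: 9.72
tool_pos: [0.4989, -0.0088, 0.1949]
tool_rot: [3.102, 0.492, 0.002]
contact_force: [0.5, -0.9, -5.8]
opening: 0.0647
grip_force: 47.4
t: 9.85
tool_pos: [0.4991, -0.0089, 0.1946]
tool_rot: [3.102, 0.492, 0.003]
contact_force: [0.8, -0.2, -5.9]
opening: 0.065
grip_force: 47.4
t 9.85 pos [ 0.4991 -0.0089  0.1946] x [0.951 0.31  0.002] z [ 0.002 -0.    -1.   ] units [ 3.53 -5.34  0.15] F [ 0.77 -0.2  -5.94] open 0.065 grip 47.4 hold 0.0187
```

```bash
python3 -m jog '[[0,0,0,0.25,-0.35,0,-1],[0,0,0,0.45,-0.7,0,-1],[0,0,0,0.5,-0.75,0,-1],[0,0,0,0.5,-0.75,0,-1],[0,0,0,0.5,-0.75,0,-1]]'
python3 -m jog '[[0,0,0,0.5,-0.75,0,-1],[0,0,0,0.45,-0.7,0,-1],[0,0,0,0.38,-0.59,0,-1],[0,0,0,0,0,0,-1],[0,0,0,0,0,0,-1]]'
python3 go.py '[.5502,.1762,.19]'
python3 - <<'E'
from h import *
import pickle
a=cam("scene");b=cam("top");pickle.dump((a,b),open("c2.pkl","wb"))
r=[]
p=status.get_obs()["tool_pos"]
for c in (a,b):
    u=proj(c,[p[0],p[1],.15]).astype(int); x,y=u-33; print(x,y)
    t=cv2.resize(c[0][y:y+66,x:x+66,::-1],(396,396),interpolation=cv2.INTER_CUBIC)
    for k in range(0,396,60): t[k,::6]=(0,255,0); t[::6,k]=(0,255,0)
    r.append(t)
cv2.imwrite("pics/n.png",np.hstack(r))
E
```

```text
t: 10.48
tool_pos: [0.5299, 0.1075, 0.1917]
tool_rot: [-3.102, -0.493, 0.005]
contact_force: [-0.3, -0.8, -5.2]
opening: 0.0647
grip_force: 47.4
t: 11.1
tool_pos: [0.5493, 0.1763, 0.193]
tool_rot: [3.102, 0.493, -0.002]
contact_force: [0.7, -0.3, -5.6]
opening: 0.065
grip_force: 47.5
t 11.1 pos [0.5493 0.1763 0.193 ] x [ 0.951  0.31  -0.001] z [-0.001 -0.001 -1.   ] units [0.03 0.01 0.1 ] F [ 0.74 -0.31 -5.62] open 0.065 grip 47.5 hold 0.0187
279 186
166 127
```

View pics/n.png

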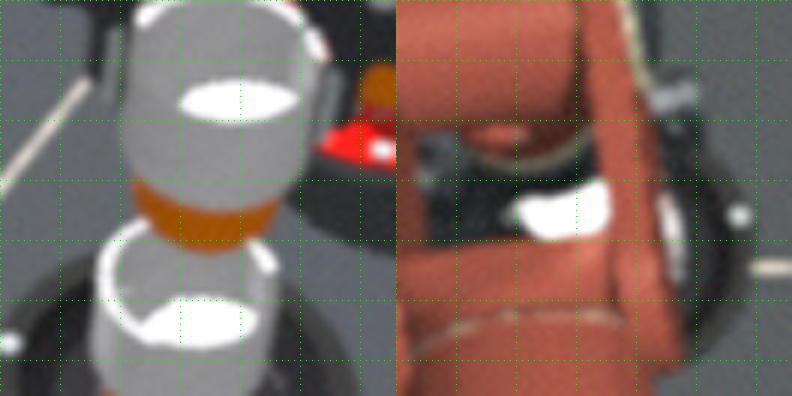

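The scene crop shows the cup gripped with its foot bottom at about (208,252), just behind and above the target rim (target centre ≈ (187,285)). I'll overlay an upright model to check position and tilt.

```bash
python3 - <<'E'
from h import *
import pickle
a,b=pickle.load(open("c2.pkl","rb"));p=status.get_obs()["tool_pos"]
th=np.linspace(0,2*np.pi,90)
x,y=272,165;S=7
t=cv2.resize(a[0][y:y+85,x:x+75,::-1],None,fx=S,fy=S,interpolation=cv2.INTER_CUBIC)
def dr(cx,cy,z,r,col):
    q=np.array([proj(a,[cx+r*np.cos(k),cy+r*np.sin(k),z]) for k in th]);q=(q-(x,y)+.5)*S
    cv2.polylines(t,[q.astype(np.int32)],True,col,1)
u=p[2]-.0486
for z,r in((.08,.033),(.036,.033),(.036,.026),(.0,.024)): dr(p[0],p[1],u+z,r,(255,0,255))
for z,r in((.106,.033),(.106,.030),(.072,.030)): dr(.5502,.1762,z,r,(0,200,0))
cv2.imwrite("pics/o.png",t)
E
```

```text
(no output)
```

View pics/o.png

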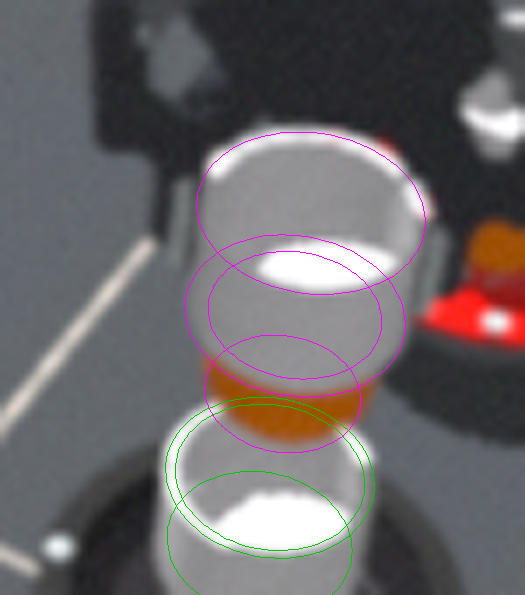

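The overlay fits with no visible tilt. The cup sits about 1.5 mm image-right of the model, so I'll correct by that much, go down to just above the rim and look again.

```bash
python3 go.py '[.551,.175,.161]'; python3 -m jog '[[0,0,0,0.04,0.06,0.2,-1],[0,0,0,0,0,0.4,-1],[0,0,0,0,0,0.4,-1],[0,0,0,0,0,0.1,-1],[0,0,0,0,0,0,-1]]'
python3 go.py '[.551,.175,.1206]'
python3 - <<'E'
from h import *
import pickle
a=cam("scene");p=status.get_obs()["tool_pos"]
th=np.linspace(0,2*np.pi,90)
x,y=272,175;S=7
t=cv2.resize(a[0][y:y+85,x:x+75,::-1],None,fx=S,fy=S,interpolation=cv2.INTER_CUBIC)
def dr(cx,cy,z,r,col):
    q=np.array([proj(a,[cx+r*np.cos(k),cy+r*np.sin(k),z]) for k in th]);q=(q-(x,y)+.5)*S
    cv2.polylines(t,[q.astype(np.int32)],True,col,1)
u=p[2]-.0486
for z,r in((.08,.033),(.036,.033)): dr(.5502,.1762,u+z,r,(255,0,255))
for z,r in((.106,.033),): dr(.5502,.1762,z,r,(0,200,0))
cv2.imwrite("pics/o2.png",t)
E
```

```text
t 11.2 pos [0.5494 0.1759 0.1935] x [ 0.951  0.309 -0.001] z [-0.001 -0.    -1.   ] units [0.04 0.04 1.08] F [ 0.24 -0.5  -5.91] open 0.065 grip 47.5 hold 0.0187
t: 11.82
tool_pos: [0.551, 0.175, 0.1602]
tool_rot: [3.103, 0.492, -0.002]
contact_force: [0.1, 0.9, -6.1]
opening: 0.0649
grip_force: 47.4
t 11.82 pos [0.551  0.175  0.1602] x [ 0.951  0.31  -0.001] z [-0.001 -0.    -1.   ] units [ 0.   -0.    1.32] F [ 0.09  0.87 -6.13] open 0.0649 grip 47.4 hold 0.0187
```

View pics/o2.png

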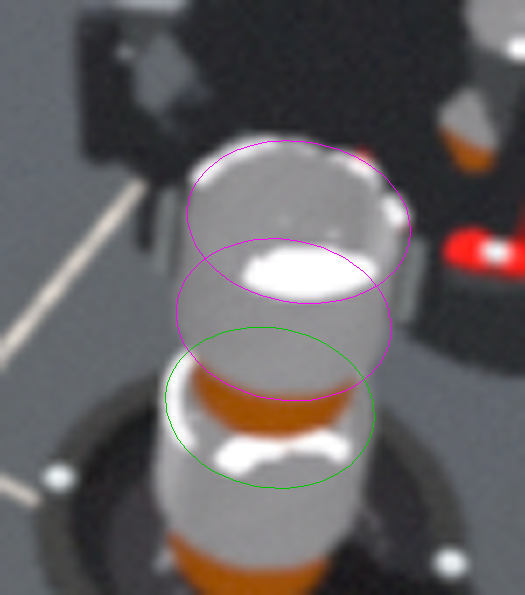

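The cup now lines up laterally (rim 185–410 against model 187–410). Lowering slowly.

```bash
python3 -m jog '[[0,0,0,0,0,0.2,-1],[0,0,0,0,0,0.2,-1],[0,0,0,0,0,0.2,-1],[0,0,0,0,0,0,-1]]'
python3 go.py '[.551,.175,.1206]'
```

```text
t: 12.38
tool_pos: [0.5507, 0.1749, 0.1417]
tool_rot: [3.103, 0.493, -0.003]
contact_force: [1.2, -0.2, -5.8]
opening: 0.0647
grip_force: 47.4
t 12.38 pos [0.5507 0.1749 0.1417] x [ 0.951  0.31  -0.002] z [-0.002 -0.    -1.   ] units [0.01 0.   0.7 ] F [ 1.19 -0.21 -5.79] open 0.0647 grip 47.4 hold 0.0187
```

```bash
python3 -m jog '[[0,0,0,0,0,0.12,-1],[0,0,0,0,0,0.12,-1],[0,0,0,0,0,0.1,-1],[0,0,0,0,0,0,-1]]'
python3 go.py '[.551,.175,.1206]'
```

```text
t: 12.88
tool_pos: [0.551, 0.175, 0.1322]
tool_rot: [3.103, 0.492, -0.001]
contact_force: [-0.3, 0.0, -5.3]
opening: 0.0649
grip_force: 47.4
t 12.88 pos [0.551  0.175  0.1322] x [ 0.951  0.31  -0.001] z [-0.001 -0.    -1.   ] units [-0.   -0.    0.39] F [-0.29  0.03 -5.35] open 0.0649 grip 47.4 hold 0.0187
```

Underside is about 22 mm inside the bowl and hasn't touched anything.

```bash
python3 -m jog '[[0,0,0,0,0,0.1,-1],[0,0,0,0,0,0.1,-1],[0,0,0,0,0,0.06,-1],[0,0,0,0,0,0,-1]]'
python3 -m jog '[[0,0,0,0,0,0.04,-1],[0,0,0,0,0,0.03,-1],[0,0,0,0,0,0,-1]]'
python3 go.py '[.551,.175,.1206]'
```

```text
t: 13.38
tool_pos: [0.5511, 0.175, 0.1245]
tool_rot: [-3.103, -0.492, 0.001]
contact_force: [0.2, 0.5, -5.5]
opening: 0.065
grip_force: 47.5
t: 13.75
tool_pos: [0.5512, 0.175, 0.1226]
tool_rot: [-3.103, -0.492, 0.0]
contact_force: [0.4, -0.3, -5.2]
opening: 0.065
grip_force: 47.5
t 13.75 pos [0.5512 0.175  0.1226] x [ 0.951  0.31  -0.   ] z [-0.  0. -1.] units [-0.01 -0.    0.07] F [ 0.42 -0.33 -5.22] open 0.065 grip 47.5 hold 0.0187
```

```bash
python3 -m jog '[[0,0,0,0,0,0.03,-1],[0,0,0,0,0,0,-1]]'
python3 -m jog '[[0,0,0,0,0,0.03,-1],[0,0,0,0,0,0,-1]]'
python3 -m jog '[[0,0,0,0,0,0.03,-1],[0,0,0,0,0,0,-1]]'
```

```text
t: 14.0
tool_pos: [0.5512, 0.175, 0.1217]
tool_rot: [-3.103, -0.492, 0.0]
contact_force: [-0.1, -0.1, -6.1]
opening: 0.0649
grip_force: 47.5
t: 14.25
tool_pos: [0.5513, 0.175, 0.1209]
tool_rot: [3.103, 0.493, 0.0]
contact_force: [-0.9, -0.2, -5.6]
opening: 0.0647
grip_force: 47.5
t: 14.5
tool_pos: [0.5516, 0.1751, 0.1209]
tool_rot: [3.103, 0.493, 0.001]
contact_force: [-1.8, -0.7, -1.3]
opening: 0.0651
grip_force: 47.8
```

Contact at TCP 0.1209 m, where 0.1206 was expected, so the cup is fully seated. Releasing.

```bash
python3 -m jog '[[0,0,0,0,0,0.03,-1],[0,0,0,0,0,0,-1]]' 20
python3 -m jog '[[0,0,0,0,0,0,1],[0,0,0,0,0,0,1],[0,0,0,0,0,0,1],[0,0,0,0,0,0,1]]'
python3 -m jog '[[0,0,0,0,0,-0.3,1],[0,0,0,0,0,-0.7,1],[0,0,0,0,0,-1,1],[0,0,0,0,0,-1,1],[0,0,0,0,0,-1,1]]'
python3 -m jog '[[0,0,0,-0.6,0.6,-0.5,1],[0,0,0,-1,1,0,1],[0,0,0,-1,1,0,1],[0,0,0,-1,1,0,1],[0,0,0,0,0,0,1]]'
python3 - <<'E'
from h import *
a=cam("scene")
th=np.linspace(0,2*np.pi,90)
x,y=272,165;S=7
f=a[0][110:290,100:370,::-1]
t=cv2.resize(a[0][y:y+85,x:x+75,::-1],None,fx=S,fy=S,interpolation=cv2.INTER_CUBIC)
def dr(z,r,col):
    q=np.array([proj(a,[.5502+r*np.cos(k),.1762+r*np.sin(k),z]) for k in th]);q=(q-(x,y)+.5)*S
    cv2.polylines(t,[q.astype(np.int32)],True,col,1)
dr(.152,.033,(255,0,255));dr(.108,.033,(255,0,255))
g=cv2.resize(f,(270,180));o=np.zeros((595,270,3),np.uint8);o[:180]=g
cv2.imwrite("pics/f.png",np.hstack([t,o]))
E
```

```text
t: 14.75
tool_pos: [0.5519, 0.1752, 0.1208]
tool_rot: [-3.103, -0.493, -0.002]
contact_force: [-4.8, -0.7, 5.3]
opening: 0.065
grip_force: 48.3
t: 15.25
tool_pos: [0.5514, 0.175, 0.119]
tool_rot: [-3.103, -0.492, -0.0]
contact_force: [0.8, 0.6, 0.0]
opening: 0.0851
grip_force: 0.0
t: 15.88
tool_pos: [0.5517, 0.1751, 0.2423]
tool_rot: [-3.103, -0.492, -0.004]
contact_force: [0.2, 0.0, -0.4]
opening: 0.0855
grip_force: 0.0
t: 16.5
tool_pos: [0.4818, 0.0372, 0.2563]
tool_rot: [3.103, 0.487, 0.005]
contact_force: [1.1, -0.0, 0.4]
opening: 0.0855
grip_force: 0.0
```

View pics/f.png

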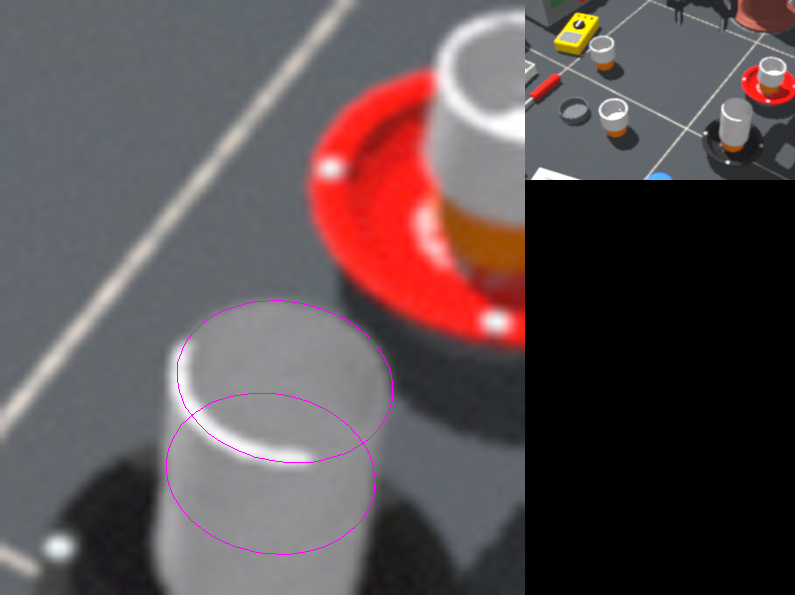

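The nested cup's rim fits the model at the seated height: left edge 170 against 177 px (about 2 mm), lower edge 460. It's upright, the two plain cups are standing, and the robot is clear.

```bash
python3 -m jog '[[0,0,0,0,0,0,1],[0,0,0,0,0,0,1],[0,0,0,0,0,0,1]]'; python3 -c "
from station import finish_job; print(finish_job())"
```

```text
t: 16.92
tool_pos: [0.4822, 0.0395, 0.254]
tool_rot: [-3.102, -0.494, 0.001]
contact_force: [-0.1, -0.2, 0.4]
opening: 0.0853
grip_force: 0.0
the job is handed in; nothing more can be done
None
```

The weighted cup (about 0.55 kg) is nested upright and fully down in the cup on the black speaker, both plain cups are standing on the bench, and I handed the job in at about 17 s; no verdict came back.

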